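Fit a new glass in the bench grinder's eye shield

TASK

Fit the new glass into the empty eye-shield frame on the bench grinder's right-hand wheel: slide it in from the raised open front end so that both sprung clips ride up over it, and push it gently, without forcing it against the stop, until it is fully home, flat on the frame's ledges, and both clips have snapped down behind it. Let go of the glass and do not knock the other things on the bench about.

Things in the scene. Friction and masses are not known exactly. Their poses are not given: they have to be found in the camera images.
- glass: The new eye-shield glass: a pale, clear laminated-glass plate with darker edges, 110 mm long (its x) x 66 mm wide (its y) x 6 mm thick (its z), about 110 g, lying flat on the bench. Origin at the plate's centre (3 mm above its underside). It is the same either way round and either way up.
- seat (a point): Where the glass's centre belongs when home in the empty shield frame of the right-hand wheel (robot's right), about 0.27 m up. x: slide direction, from the raised open front end inwards and a little down; y left; z square to the glass. Side ledges: tops at z -3 mm, from x -71 mm to the stop, |y| 26 to 35 mm, the 52 mm between them open below. Side walls 70 mm apart (2 mm play each side), up to z +3 mm.
- mouth (a point): Middle of the frame's open front end, in the plane of the ledge tops, where the ledges begin; axes as seat. A lip slopes away below in front of each ledge, 11 mm long, and the side walls flare out 10 mm further towards the robot. Free space in front of the frame and for 80 mm beneath its front half; nothing near it stands more than 20 mm above the ledge plane.
- shield (a joint): Tilt (rad) of the whole shield frame about its level pivot pin above the wheel (parallel to the grinder's y, 106 mm beyond seat along x and 9 mm below it in z): 0 level, positive with the open front end raised. It starts between 0.05 and 0.25. A stiff friction pivot: it stays where it is left but gives way to about 6 N up or down at the middle of the frame's front.
- clip_left (a joint): Turn (rad) of the left sprung steel clip: 0 down at rest, growing as its nose lifts, about 0.10 with the nose riding on the glass. An 8 mm wide leaf runs 8 mm above the left ledge from its pivot (seat x -9, y +29 mm) to its nose. Sprung down: about 0.7 N at rest to 1.6 N riding, at the nose.
- clip_left_nose (a point): Foot of the left clip's nose, at rest 1 mm above the ledge, in line with the left edge strip of the glass (seat y +29 mm). Its rear face stands 1.5 mm outside the rear edge of a glass that is home. In front of it a lead-in slopes up at 32 degrees, 9 mm high, 15 mm long: the leading edge of the glass pushes under this and lifts it; the nose snaps down by itself once the glass is home.
- clip_right (a joint): The same for the right clip, at seat y -29 mm. Between the two clips 50 mm is free, for pushing on the middle of the rear edge of the glass.
- clip_right_nose (a point): Foot of the right clip's nose, as the left.
- grinder: The bench grinder with two wheels, bolted down; about 0.40 m wide, 0.30 m high. Origin on the bench under its right-hand wheel; its y runs along the wheel axis to the left, 140 mm up; the shield's pivot pin lies 31 mm behind (+x) and 246 mm up. The left-hand wheel, 290 mm along y, has a like shield swung down, its glass already fitted.
- stop (a point): The cross bar at the frame's inner end; origin in the middle of its stop face, at glass mid-height, 55 mm beyond seat along x. A lip reaches 8 mm out over the glass there, 8.5 mm above the ledges. Sliding the glass in takes up to about 10 N as the clips lift and about 5 N after that; it drops when the clips snap down, then rises sharply at the stop.
- spare_wheel: Bystander: a grey spare grinding wheel lying flat, 150 mm across, 20 mm thick. Origin at the centre of its underside.
- quench_pot: Bystander: an open steel pot, 100 mm across, 85 mm high. Origin at the centre of its underside.
- spanner: Bystander: a steel spanner 190 mm long lying on the bench.
- wire_brush: Bystander: a brush 210 mm long lying on the bench.
- screw_jar: Bystander: a glass jar with a steel cap, 72 mm across, 100 mm high. Origin at the centre of its underside.
- mower_blade: Bystander: a mower blade, a dark steel bar 400 mm long and 55 mm wide, lying flat.
- wheel_dresser: Bystander: a grinding-wheel dresser, a dark steel hand tool about 205 mm long and 32 mm high, lying on the bench.
Not all that is in view belongs to the job. There is more than one size of the glass; the one meant has the size given above.

How it is judged:
By the outcome, as a careful person would: the job done as asked, in the order asked, and still so for the second after the job is handed in, with the robot touching nothing.
It also fails if it takes over 61 s, if anything falls off the work surface, if the arm or the gripper's body presses on something with over 40 N, if the wrist force passes 120 N, or if a joint passes its speed limit or range.

ROBOT

A 7-joint arm with a two-finger parallel gripper is mounted at the origin on the work surface. World frame = base frame: x ahead of the robot, y to its left, z up, the work surface at z = 0. Lengths are in mm, angles in rad, forces in N, time in s.
With the tool pointing down it reaches from about 350 to 775 mm from the base axis. Payload 3.1 kg.
Tool frame: the origin (TCP) lies midway between the tips of the shut fingers; the grasp point (between the pads) lies ctrl.pinch_z behind it (ctrl.pinch_z is the distance from the TCP to the grasp point, in mm); x points along the fingers, z is the direction in which the jaws open and shut, and the axes are right-handed (so a half turn about x gives the same grasp; the last joint's range is limited). The gripper opens to 85 mm and grips with 20 to 120 N. Pads are 22 mm wide; open, the fingers measure 114 mm over their backs; the gripper's body (76 mm by 85 mm) begins 54 mm behind the grasp point. The pads swing forward as they close: fully open they stand 13 mm farther back than shut.
Start: joints at [-1.233, 0.311, 0.014, 1.512, -0.004, 1.319, -0.027], TCP at [203.879, 510.834, 208.704] pointing down, gripper open.
Joint ranges: [-2.7, 2.7], [-0.3, 1.91], [-1.27, 1.3], [0.12, 2.57], [-1.44, 4.58], [0.2, 2.03], [-3.05, 3.05]. Speed limits (rad/s): [2.79, 2.79, 3.14, 3.14, 3.14, 3.14, 3.14].

INTERFACE

Orientations are given as a rotation vector (axis times angle).
In Python, from rig import ctrl gives the robot as it stands. Calls block until the motion is done:
- ctrl.reach(position, orientation): joint-space move of the TCP to a pose.
- ctrl.move_l(position, ori=None, velocity=150, stop_force=None): straight line of the TCP; ori=None keeps the orientation; velocity is the mean speed in mm/s. With stop_force (N) it stops when the force on the tool has changed by that much, and returns True; else False.
- ctrl.movej(angles): joint-space move.
- ctrl.gripper_open() and ctrl.gripper_close(): open the fingers fully, or close them until they stop; the grip force is fixed at half the most.
- ctrl.wait(seconds).
- ctrl.solve_ik(position, orientation): joint angles nearest the present ones, or None.
- ctrl.snapshot(name): name is "side" or "top"; returns the picture (480x640x3 uint8, blue, green, red); there is no depth.
- ctrl.camera_params(name): a dict with "fx", "fy", "cx", "cy" (pixels), "k1" (the pictures are not rectified: a ray, as slopes to the right and down, at radius r is drawn at 1 + k1 r^2 times it, then the intrinsics apply), "R" (3x3) and "t" (3): a world point X has camera coordinates R X + t. Camera axes: x right, y down, z forward; pixel columns grow to the right and rows downward; lengths in mm; the calibration is good to about 2 mm. A picture is of the moment at which its call begins. camera_params takes no time and is no camera call.
A pose or a line that the arm cannot do raises ctrl.IKError and nothing moves.
- ctrl.hand_in(): hands the job in, once; it reports no verdict.
Readings, each from a call of its own:
- ctrl.get_time_s(): time.
- ctrl.get_qpos(): joint angles.
- ctrl.get_qd(): joint speeds.
- ctrl.get_effort(): joint torques, N m.
- ctrl.get_tool_pos(): TCP position.
- ctrl.get_tool_rot(): TCP orientation.
- ctrl.get_contact_force(): force on the tool from outside, world axes, zero at the start.
- ctrl.get_moment(): the same for the moment, N m.
- ctrl.get_finger_gap(): finger opening in mm.
Only numpy, scipy, OpenCV 4.12 (cv2) and the standard library are available. Lean on these libraries where they do the work, as an engineer would, in place of code of your own. Each camera call takes 0.05 s, during which the arm holds its last target. There are 200 camera calls.

## Working session

There is one attempt and no reset: what is moved stays moved. The work goes in short steps, each a Python script; the robot and the scene stay as the last script left them, time stands still between calls to the robot, and variables do not carry over. Pictures are saved under pics/ and viewed, about 8 in all and at most 12, crops included, and the job is handed in when it is done.

```bash
ls; mkdir -p pics; python3 - <<'E'
from rig import ctrl
import cv2
for n in("side","top"):
    cv2.imwrite(f"pics/{n}0.png",ctrl.snapshot(n)); print(n,ctrl.camera_params(n))
print(ctrl.pinch_z,ctrl.get_tool_pos(),ctrl.get_tool_rot(),ctrl.get_time_s())
E
```

```text
pics
side {'fx': 475.6821681734669, 'fy': 475.6821681734669, 'cx': 316.4439450062403, 'cy': 237.85760635426092, 'k1': 0.019743151717022966, 'R': array([[ 0.84712744, -0.53138805, -0.00135754],
       [-0.40673841, -0.64676542, -0.64518087],
       [ 0.34196339,  0.54710258, -0.76402866]]), 't': array([-546.39099739,  272.42384996, 1199.70000349])}
top {'fx': 561.0829555669532, 'fy': 561.0829555669532, 'cx': 326.0854527646177, 'cy': 232.38319634953876, 'k1': -0.1594349582479605, 'R': array([[ 0.02987266, -0.99943139,  0.01563707],
       [-0.99806837, -0.03067715, -0.05402253],
       [ 0.05447151, -0.01399307, -0.99841727]]), 't': array([-133.05360725,  561.2348908 , 1663.02814988])}
18.700000000000003 [203.6187882  510.17806163 207.72964586] [-0.92636007  1.36700425  0.92431744] 0.1
```

View pics/side0.png

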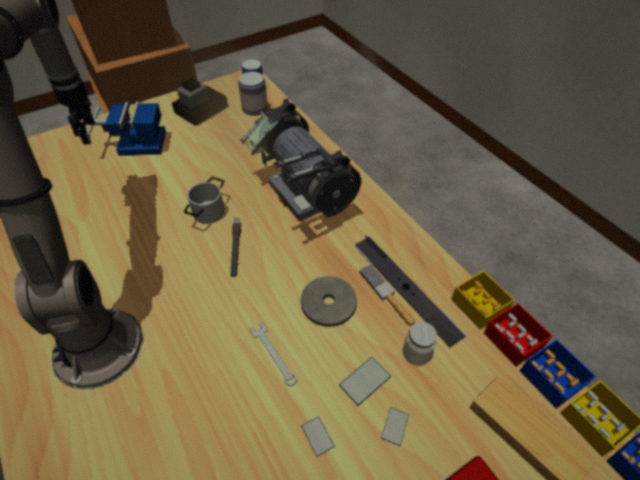

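View pics/top0.png

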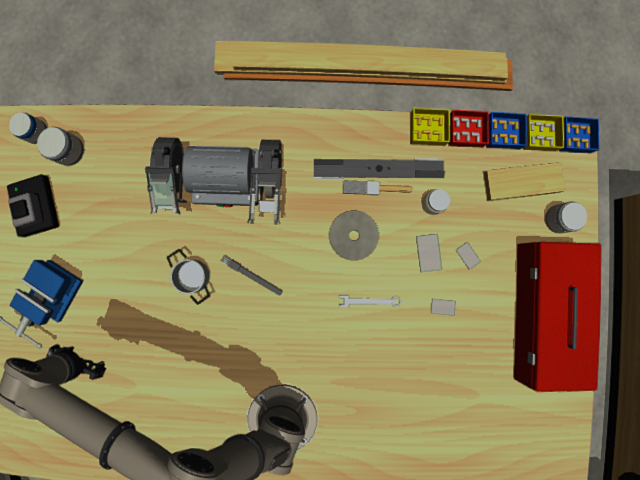

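```bash
cat > h.py <<'E'
import numpy as np, cv2
from scipy.optimize import least_squares
from scipy.spatial.transform import Rotation as Ro
from rig import ctrl
P={n:ctrl.camera_params(n) for n in("side","top")}
def proj(n,X):
    p=P[n]; c=np.atleast_2d(X)@p["R"].T+p["t"]; s=c[:,:2]/c[:,2:]
    s=s*(1+p["k1"]*(s**2).sum(1,keepdims=True))
    return s*[p["fx"],p["fy"]]+[p["cx"],p["cy"]]
def onz(n,uv,z):
    "world point at height z seen at pixel uv"
    f=lambda q:(proj(n,[q[0],q[1],z])[0]-uv)
    r=least_squares(f,[500,0]).x; return np.array([*r,z])
def tri(us,ut):
    f=lambda q:np.r_[proj("side",q)[0]-us,proj("top",q)[0]-ut]
    r=least_squares(f,[600,0,200]); return r.x,np.abs(r.fun).max()
def crop(img,x0,y0,w,h,k):
    return cv2.resize(img[y0:y0+h,x0:x0+w],None,fx=k,fy=k,interpolation=cv2.INTER_CUBIC)
E
python3 - <<'E'
from h import *
s=cv2.imread("pics/side0.png");t=cv2.imread("pics/top0.png")
a=crop(t,230,130,65,100,6);b=crop(s,285,145,65,100,6)
cv2.imwrite("pics/c1.png",np.hstack([a,b]))
a=crop(t,408,225,80,100,5);b=crop(s,295,345,80,100,5)
cv2.imwrite("pics/c2.png",np.hstack([a,b]))
for n in P: print(n,-P[n]["R"].T@P[n]["t"])
for uv in [(268,165),(165,165),(428,253),(468,256),(443,307)]: print(uv,onz("top",uv,140 if uv[1]==165 else 6))
E
```

```text
side [ 163.41456849 -770.51029132 1091.62610092]
top [ 473.53780376  -92.48999444 1692.79592441]
(268, 165) [741.91396127  53.78399935 140.        ]
(165, 165) [734.66995967 345.94916605 140.        ]
(428, 253) [ 512.5134822  -426.74045029    6.        ]
(468, 256) [ 506.78237093 -550.81385763    6.        ]
(443, 307) [ 350.18281302 -476.93738182    6.        ]
```

View pics/c1.png

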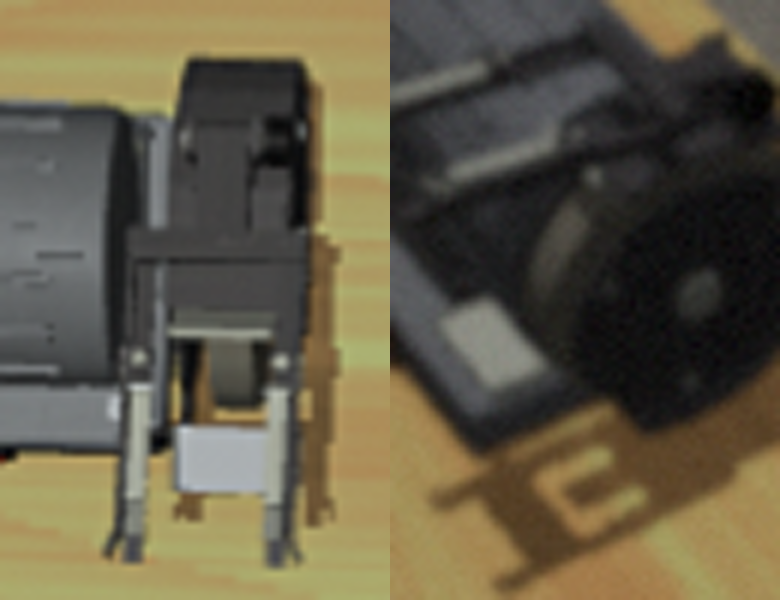

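View pics/c2.png

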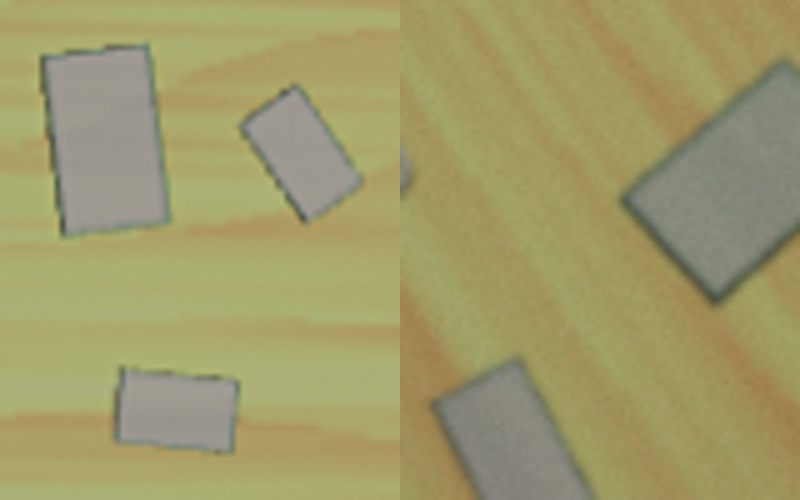

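```bash
cat >> h.py <<'E'
def avg(n,k=10): return np.mean([ctrl.snapshot(n).astype(float) for _ in range(k)],0)
def seatT(gx,gy,yaw,th):
    G=Ro.from_euler("z",yaw).as_matrix(); c,s=np.cos(th),np.sin(th)
    R=np.array([[c,0,s],[0,1,0],[-s,0,c]])
    o=np.array([31,0,246])+R@[-106,0,9]
    return G@R, np.array([gx,gy,0])+G@o
E
python3 - <<'E'
from h import *
T=lambda x,y:np.array([x/6+230-.42,y/6+130-.42])
S=lambda x,y:np.array([(x-390)/6+285-.42,y/6+145-.42])
obs=[("top",(-9,29,6),T(138,385)),("top",(-57,29,6),T(136,500)),("top",(-9,-29,6),T(280,385)),("top",(-57,-29,6),T(274,500)),("top",(47,0,6),T(217,258)),
("side",(-57,-29,6),S(430,187)),("side",(-9,-29,6),S(560,133)),("side",(-9,29,6),S(492,62))]
def f(q):
    R,t=seatT(*q); return np.concatenate([proj(n,R@X+t)[0]-u for n,X,u in obs])
r=least_squares(f,[740,50,0.02,.14],x_scale=[10,10,.05,.05],loss="soft_l1")
print(r.x,seatT(*r.x)[1]); print(r.fun.reshape(-1,2).round(1))
R,t=seatT(*r.x)
for n,box in(("side",(265,135,65,65)),("top",(235,165,60,65))):
    im=avg(n); cv2.imwrite(f"pics/{n}avg.png",im)
    k=6; a=crop(np.clip(im*1.5,0,255).astype(np.uint8),*box,k); b=a.copy()
    for seg in [[(-9,y,6),(-57,y,6),(-72,y,8)] for y in(29,-29)]+[[(55,y,3),(-71,y,3),(-81,y*40/35,3)] for y in(35,-35)]+[[(47,-35,6),(47,35,6)],[(-71,26,-3),(55,26,-3)],[(-71,-26,-3),(55,-26,-3)]]:
        uv=(proj(n,np.array(seg)@R.T+t)-box[:2]+.5)*k
        cv2.polylines(b,[uv.round().astype(np.int32)],False,(0,0,255) ,1)
    cv2.imwrite(f"pics/o_{n}.png",np.hstack([a,b]))
a=cv2.imread("pics/o_side.png");print(a.shape)
E
```

```text
[7.25428058e+02 4.71457794e+01 1.01912423e-03 1.18656857e-01] [652.2388394   47.07119046 267.48485003]
[[ 0.6 -0.1]
 [-0.  -0.9]
 [-0.3  0.5]
 [-0.2 -0.2]
 [-0.1  0.1]
 [ 4.9 -2.4]
 [-0.7  1.6]
 [-1.   0.9]]
(390, 780, 3)[ WARN:0@15.392] global loadsave.cpp:1063 imwrite_ Unsupported depth image for selected encoder is fallbacked to CV_8U.
```

View pics/o_side.png

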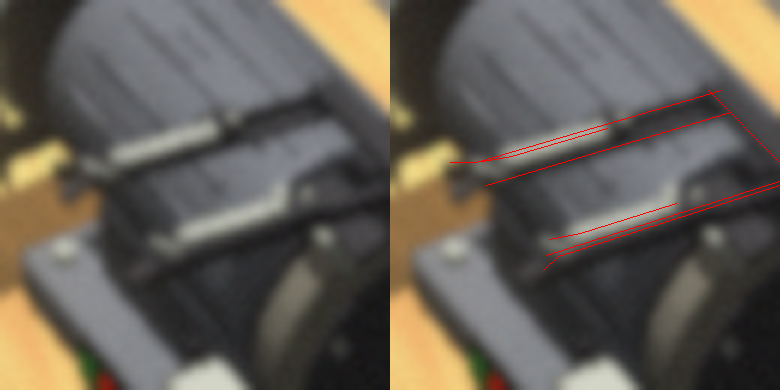

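View pics/o_top.png

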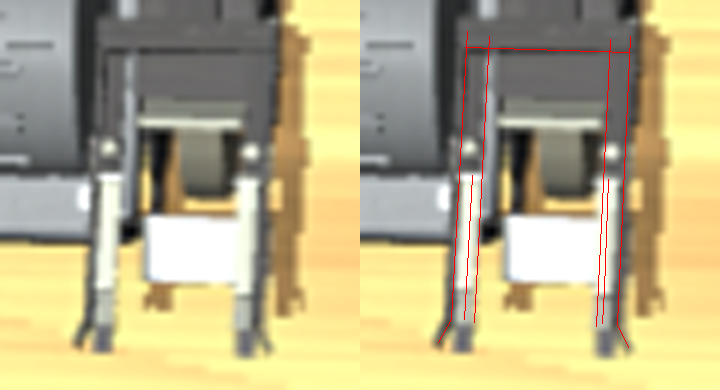

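```bash
cat > fit.py <<'E'
from h import *
def blob(im,poly,k=6):
    im=cv2.resize(im,None,fx=k,fy=k,interpolation=cv2.INTER_CUBIC)
    g=im.min(2).astype(float); m=np.zeros(g.shape,np.uint8); cv2.fillPoly(m,[(np.array(poly)*k).astype(np.int32)],1)
    th=np.percentile(g[m>0],95); bg=np.percentile(g[m>0],20); m2=((m>0)&(g>(th+bg)/2)).astype(np.uint8)
    n,l,st,c=cv2.connectedComponentsWithStats(m2); i=1+st[1:,4].argmax()
    p=np.argwhere(l==i)[:,::-1].astype(np.float32); (cx,cy),(w,h),a=cv2.minAreaRect(p); 
    b=cv2.boxPoints(((cx,cy),(w,h),a)); e=sorted([((b[j]+b[(j+1)%4])/2,np.linalg.norm(b[j]-b[(j+1)%4])) for j in range(4)],key=lambda q:q[1])[:2]
    return p.mean(0)/k-.42, [q[0]/k-.42 for q in e], max(w,h)/k,min(w,h)/k
sa=cv2.imread("pics/sideavg.png");ta=cv2.imread("pics/topavg.png")
q=lambda box,pts:[(box[0]+x/6,box[1]+y/6) for x,y in pts]
sb=(265,135);tb=(235,165)
O={("side",29):blob(sa,q(sb,[(100,150),(215,112),(232,130),(115,180)])),
("side",-29):blob(sa,q(sb,[(165,228),(290,180),(300,205),(180,255)])),
("top",29):blob(ta,q(tb,[(85,165),(125,165),(125,305),(85,305)])),
("top",-29):blob(ta,q(tb,[(225,165),(272,165),(272,305),(225,305)]))}
def resid(p):
    R,t=seatT(*p); out=[]
    for (n,y),(c,ends,L,W) in O.items():
        a=proj(n,R@[-9,y,5.5]+t)[0]; b=proj(n,R@[-57,y,5.5]+t)[0]
        ends=sorted(ends,key=lambda e:np.linalg.norm(e-a))
        out+=[ends[0]-a,ends[1]-b]
    return np.concatenate(out)
if __name__=="__main__":
    for k,v in O.items(): print(k,v[0].round(1),np.round(v[1],1).tolist(),round(v[2],1),round(v[3],1))
    r=least_squares(resid,[725,47,0.0,.12],x_scale=[10,10,.05,.05])
    print(r.x,seatT(*r.x)[1]); print(r.fun.reshape(-1,2).round(1))
    for th in(.05,.1,.15,.2,.25):
        rr=least_squares(lambda p:resid([*p,th]),[725,47,0.0]);print(th,rr.cost,rr.x)
    g=[(42,57),(148,45),(170,222),(65,236)]
    w=np.array([onz("top",np.array(p)/5+[408-.4,225-.4],6)[:2] for p in g]); 
    print(w.round(1),[np.linalg.norm(w[i]-w[(i+1)%4]).round(1) for i in range(4)],w.mean(0))
    g2=[(624,200),(785,58),(715,303)]
    w2=np.array([onz("side",np.array([x-400,y])/5+[295-.4,345-.4],6)[:2] for x,y in g2]);print(w2.round(1))
E
python3 fit.py
```

```text
('side', 29) [292.1 157.9] [[300.0, 155.3000030517578], [283.5, 160.5]] 17.4 3.6
('side', -29) [304.3 170.1] [[312.70001220703125, 166.5], [295.29998779296875, 174.1999969482422]] 19.1 4.0
('top', 29) [252.7 202.8] [[253.1999969482422, 193.39999389648438], [252.60000610351562, 213.0]] 19.6 4.2
('top', -29) [274.7 204.3] [[275.0, 194.1999969482422], [274.0, 213.60000610351562]] 19.5 5.1
[7.24478521e+02 5.00069786e+01 1.63116827e-02 1.22911389e-01] [651.39133966  48.81469796 267.92793075]
[[ 0.2 -0.4]
 [-0.6  0. ]
 [ 1.  -1.5]
 [-0.6  1.1]
 [ 0.7 -0.7]
 [ 0.8  0.4]
 [-0.3 -0.2]
 [-0.7  0.7]]
0.05 14.192455443664091 [7.28743133e+02 5.29454287e+01 8.09910096e-03]
0.1 5.057554476636097 [7.25894159e+02 5.09346951e+01 1.37859608e-02]
0.15 5.461103364389102 [7.22716928e+02 4.89043763e+01 1.92237887e-02]
0.2 15.473225307125288 [7.19219880e+02 4.68516367e+01 2.43635111e-02]
0.25 35.07484272214501 [7.15412326e+02 4.47749800e+01 2.91596877e-02]
[[ 563.  -388.8]
 [ 572.2 -453.8]
 [ 465.2 -469.7]
 [ 455.  -405.4]] [np.float64(65.7), np.float64(108.2), np.float64(65.1), np.float64(109.2)] [ 513.85037565 -429.43744985]
[[ 453.8 -407. ]
 [ 561.5 -389. ]
 [ 461.9 -469.9]]
```

```bash
cat >> h.py <<'E'
def ori(R,flip): # R: glass/seat axes; tool x=-z, tool z=+-y
    z=R[:,1]*(-1 if flip else 1); x=-R[:,2]
    return Ro.from_matrix(np.column_stack([x,np.cross(z,x),z])).as_rotvec()
SE=(724.5,50.0,0.0163,0.123)
E
cat > plan.py <<'E'
from h import *
R,t=seatT(*SE); G=Ro.from_euler("z",.152).as_matrix(); g0=np.array([513,-429.4,3]); gp=g0+G@[-46,0,0]
print(gp,t,ctrl.get_qpos())
for fl in(0,1):
    for nm,p,o in [("via1",[300,330,400],ori(np.eye(3),fl)),("via2",[430,0,400],ori(np.eye(3),fl)),("above",[gp[0],gp[1],110],ori(G,fl)),("low",[gp[0],gp[1],-12],ori(G,fl)),
      ("front",t+R@[-200,0,-8],ori(R,fl)),("in",t+R@[-93,0,-8],ori(R,fl)),("push",t+R@[-66,0,-8],ori(R,fl))]:
        q=ctrl.solve_ik(p,o); print(fl,nm,None if q is None else np.round(q,2))
E
python3 plan.py
```

```text
[ 467.53036968 -436.36510722    3.        ] [651.41474749  48.80860487 267.93715483] [-1.23269446  0.31091033  0.01400767  1.51151155 -0.0043871   1.31918454
 -0.02720255]
0 via1 [-0.94  0.07  0.08  1.35 -0.01  1.73  0.71]
0 via2 [-0.71  0.02  0.7   1.4  -0.01  1.73  1.55]
0 above [ 0.2   0.69  0.88  1.41 -0.54  1.29  2.84]
0 low [ 0.32  0.76  0.64  1.52 -0.51  1.03  2.82]
0 front [-0.56  0.19  0.52  1.51 -0.1   1.59  1.55]
0 in [-0.41  0.43  0.48  1.24 -0.19  1.64  1.63]
0 push [-0.38  0.5   0.47  1.15 -0.21  1.66  1.63]
1 via1 [-1.26  0.06  0.42  1.36 -0.03  1.73 -2.41]
1 via2 [-0.76  0.02  0.75  1.4  -0.01  1.73 -1.59]
1 above [ 0.2   0.69  0.88  1.41 -0.54  1.29 -0.3 ]
1 low [ 0.09  0.97  1.12  1.53 -0.91  1.22 -0.05]
1 front [-0.74  0.21  0.76  1.52 -0.14  1.59 -1.53]
1 in [-0.57  0.48  0.76  1.24 -0.31  1.66 -1.42]
1 push [-0.53  0.55  0.76  1.16 -0.34  1.69 -1.41]
```

```bash
cat > g1.py <<'E'
from plan import *
q=list(ctrl.get_qpos())
a=[q[0],.06,0,1.36,0,1.73,q[6]]; ctrl.movej(a); print(ctrl.get_tool_pos(),ctrl.get_time_s())
a[0]=.75; ctrl.movej(a); print(ctrl.get_tool_pos(),ctrl.get_time_s())
ctrl.reach([gp[0],gp[1],60],ori(G,1)); print(ctrl.get_qpos().round(2),ctrl.get_time_s())
ctrl.move_l([gp[0],gp[1],5],velocity=120)
hit=ctrl.move_l([gp[0],gp[1],-16],velocity=25,stop_force=3)
print(hit,ctrl.get_tool_pos(),ctrl.get_contact_force(),ctrl.get_time_s())
cv2.imwrite("pics/g1.png",crop(ctrl.snapshot("side"),300,330,110,90,7))
E
python3 g1.py | tail -5
```

```text
1 push [-0.53  0.55  0.76  1.16 -0.34  1.69 -1.41]
[161.5149757  407.8383484  395.92089368] 1.9833
[ 309.91123095 -310.35501254  397.33735573] 4.5833
[ 0.72  0.6   0.01  1.45 -0.01  1.09 -0.69] 6.0417
False [ 467.70313897 -436.50233768  -15.83416512] [-0.6975512   0.47434857  0.08398931] 7.6417
```

View pics/g1.png

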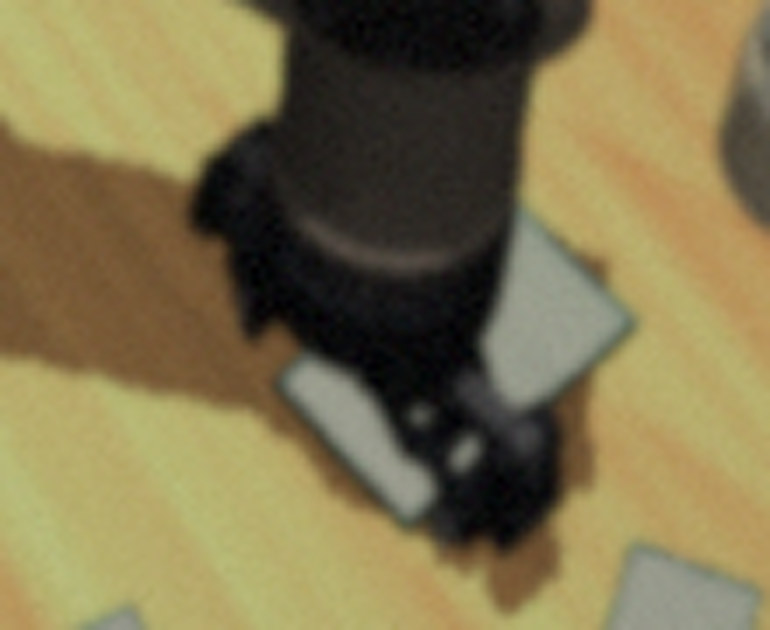

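```bash
python3 - <<'E'
from h import *
p=ctrl.get_tool_pos()
hit=ctrl.move_l([p[0],p[1],-26],velocity=20,stop_force=3)
print(hit,ctrl.get_tool_pos(),ctrl.get_contact_force(),ctrl.get_finger_gap(),ctrl.get_time_s())
E
```

```text
False [ 467.71884448 -436.56312999  -26.06662557] [ 0.30239231 -0.26588745  0.10482672] 85.56279480569218 8.3417
```

```bash
python3 - <<'E'
from h import *
p=ctrl.get_tool_pos()
hit=ctrl.move_l([p[0],p[1],-40],velocity=15,stop_force=3)
print(hit,ctrl.get_tool_pos(),ctrl.get_contact_force(),ctrl.get_finger_gap(),ctrl.get_time_s())
cv2.imwrite("pics/g2.png",crop(ctrl.snapshot("side"),300,330,110,90,7))
E
```

```text
True [ 467.63617815 -436.48566312  -35.57202979] [-0.56826396  0.38393455  4.36300839] 85.14469547706133 9.0
```

View pics/g2.png

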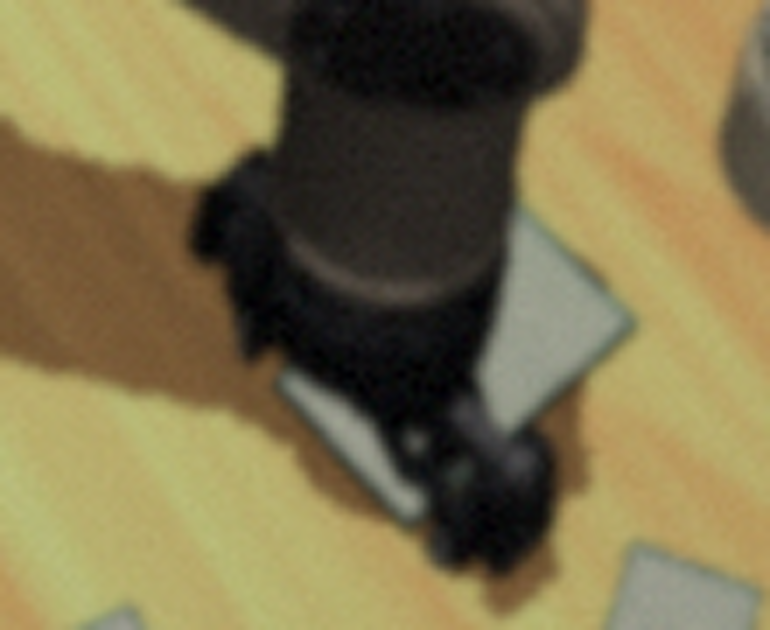

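```bash
python3 - <<'E'
from h import *
for y in(-479,-486,-493):
  for x in (463,475,487):
    print(x,y,[((proj("side",[x,y,z])[0]-[300,330]+.5)*7).round().tolist() for z in(0,20)])
E
```

```text
463 -479 [[424.0, 559.0], [429.0, 536.0]]
475 -479 [[454.0, 539.0], [459.0, 516.0]]
487 -479 [[484.0, 520.0], [489.0, 497.0]]
463 -486 [[437.0, 577.0], [441.0, 554.0]]
475 -486 [[467.0, 557.0], [471.0, 534.0]]
487 -486 [[496.0, 538.0], [501.0, 515.0]]
463 -493 [[449.0, 595.0], [454.0, 572.0]]
475 -493 [[479.0, 575.0], [484.0, 552.0]]
487 -493 [[509.0, 556.0], [514.0, 533.0]]
```

```bash
python3 - <<'E'
from h import *
p=ctrl.get_tool_pos()
ctrl.move_l([p[0],p[1],15],velocity=120)
ctrl.move_l([410,-445,20],velocity=120)
ctrl.gripper_close(); print(ctrl.get_finger_gap(),ctrl.get_time_s())
ctrl.move_l([410,-445,4],velocity=100,stop_force=3)
hit=ctrl.move_l([410,-445,-40],velocity=20,stop_force=3)
print(hit,ctrl.get_tool_pos(),ctrl.get_contact_force(),ctrl.get_finger_gap(),ctrl.get_time_s())
E
```

```text
0.17916440038688905 11.025
True [ 410.05688732 -445.11843256  -22.38686984] [-0.54776072  0.56363915  3.21550335] -0.2980257745744269 12.5417
```

```bash
python3 - <<'E'
from h import *
G=Ro.from_euler("z",.152).as_matrix(); gp=np.array([513,-429.4,3])+G@[-46,0,0]
ctrl.move_l([410,-445,10],velocity=120)
ctrl.gripper_open()
ctrl.move_l([gp[0],gp[1],10],velocity=120)
ctrl.move_l([gp[0],gp[1],-27.8],velocity=80,stop_force=4)
print(ctrl.get_tool_pos(),ctrl.get_time_s())
ctrl.gripper_close(); print(ctrl.get_finger_gap(),ctrl.get_contact_force(),ctrl.get_time_s())
p=ctrl.get_tool_pos(); print(p)
ctrl.move_l([p[0],p[1],60],velocity=100)
print(ctrl.get_finger_gap(),ctrl.get_contact_force(),ctrl.get_moment(),ctrl.get_time_s())
a=crop(ctrl.snapshot("side"),300,310,95,95,4);b=crop(ctrl.snapshot("top"),390,215,95,95,4)
cv2.imwrite("pics/g3.png",np.hstack([a,b]))
E
```

```text
[ 467.37755506 -436.23620317  -28.25081628] 15.0083
62.96805605576315 [-0.39821882  0.39373505  4.90716083] 15.3583
[ 468.53844227 -437.26014013  -26.26654107]
62.90070502056884 [-0.03551553  0.15528869 -0.2177177 ] [-0.04973727  0.09228394 -0.02810167] 16.3833
```

View pics/g3.png

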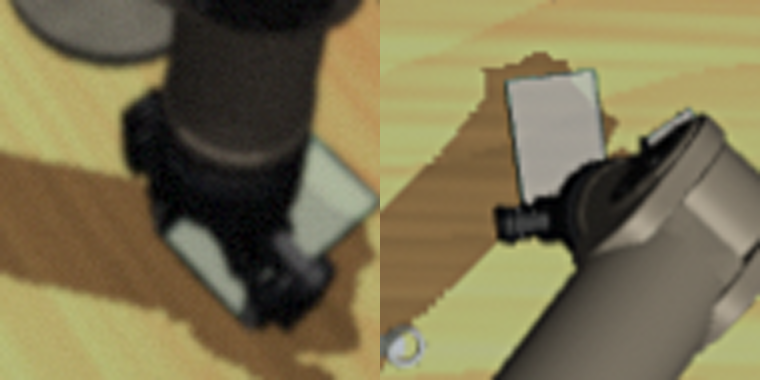

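```bash
python3 - <<'E'
from h import *
T=lambda x,y:np.array([(x-380)/4+390-.4,y/4+215-.4]); S=lambda x,y:np.array([x/4+300-.4,y/4+310-.4])
p=ctrl.get_tool_pos();r=ctrl.get_tool_rot();M=Ro.from_rotvec(r).as_matrix();print(p,M.round(3).tolist())
# glass axes: y=-toolz, z=-toolx
A=np.column_stack([np.cross(-M[:,2],-M[:,0]),-M[:,2],-M[:,0]])
for z in(87,92,97):
  c=[onz("top",T(507,82),z),onz("top",T(597,70),z),onz("side",S(378,203),z),onz("side",S(243,322),z)]
  print(z,[(A.T@(q-p)).round(1).tolist() for q in c])
E
```

```text
[ 467.86155078 -436.64452513   58.82139234] [[-0.004, 0.988, 0.151], [0.004, 0.151, -0.988], [-1.0, -0.004, -0.004]]
87 [[99.7, 31.9, 28.4], [100.4, -34.8, 28.7], [97.4, -31.0, 28.7], [-8.9, -30.8, 28.3]]
92 [[99.6, 32.8, 33.4], [100.2, -33.6, 33.7], [95.2, -32.3, 33.7], [-10.7, -32.0, 33.3]]
97 [[99.4, 33.8, 38.4], [100.0, -32.5, 38.7], [92.9, -33.5, 38.7], [-12.4, -33.3, 38.3]]
```

```bash
cat >> h.py <<'E'
RS,TS=seatT(*SE)
AX,DY,DZ=44.5,0.3,29.3   # glass centre in tool-glass axes from TCP
def gl(c,v,sf=None,dth=0,**k):
    "move so that the glass centre is at seat coords c (dth: extra pitch)"
    R=RS@Ro.from_euler("y",dth).as_matrix()
    return ctrl.move_l(TS+RS@np.array(c)-R@[AX,DY,DZ],ori(R,1),velocity=v,stop_force=sf)
def where():
    M=Ro.from_rotvec(ctrl.get_tool_rot()).as_matrix(); A=np.column_stack([np.cross(-M[:,2],-M[:,0]),-M[:,2],-M[:,0]])
    return (RS.T@(ctrl.get_tool_pos()+A@[AX,DY,DZ]-TS)).round(2), (RS.T@ctrl.get_contact_force()).round(2)
E
python3 - <<'E'
from h import *
p=ctrl.get_tool_pos()
ctrl.move_l([p[0]-30,p[1],290],velocity=180)
gl([-175,0,0],200); print(where(),ctrl.get_time_s(),ctrl.get_qpos().round(2))
gl([-150,0,0],80); ctrl.wait(.2); print(where(),ctrl.get_time_s())
ims=[]
for n,box in(("side",(235,130,95,85)),("top",(225,165,75,85))):
    im=avg(n,6); cv2.imwrite(f"pics/f_{n}.png",im.astype(np.uint8))
    k=5; a=crop(np.clip(im*1.4,0,255).astype(np.uint8),*box,k)
    for col,segs in(((0,0,255),[[(-9,y,6),(-57,y,6),(-72,y,8)] for y in(29,-29)]+[[(-71,y,3),(-81,y*40/35,3)] for y in(35,-35)]),((255,0,0),[[(-205,33,3),(-95,33,3),(-95,-33,3),(-205,-33,3)]])):
        for s in segs:
            cv2.polylines(a,[((proj(n,np.array(s)@RS.T+TS)-box[:2]+.5)*k).round().astype(np.int32)],False,col,1)
    ims.append(a)
cv2.imwrite("pics/f.png",np.hstack(ims)[:, :800])
print(ims[0].shape,ims[1].shape)
E
```

```text
(array([-174.94,   -0.91,   -0.  ]), array([-0.51, -0.45, -1.68])) 20.4833 [ 0.12  0.15 -0.28  1.58  0.02  1.53 -1.73]
(array([-1.5032e+02,  5.0000e-02,  6.0000e-02]), array([-0.23,  0.23, -1.19])) 21.15
(425, 475, 3) (425, 375, 3)
```

View pics/f.png

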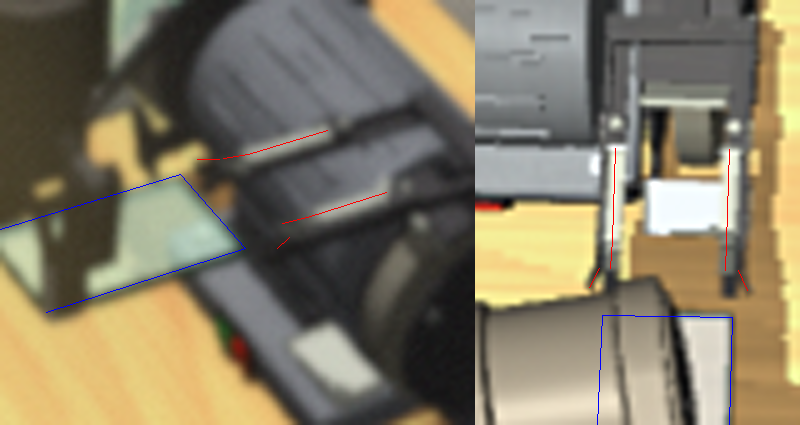

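```bash
python3 - <<'E'
from h import *
gl([-132,-.3,1.5],50); print(where())
h=gl([-122,-.3,1.5],20,3); print("fwd",h,where())
if not h:
    h=gl([-122,-.3,-5],10,1.5); ctrl.wait(.1); print("down",h,where())
print(ctrl.get_time_s(),ctrl.get_moment().round(3))
E
```

```text
(array([-131.82,   -0.29,    1.23]), array([-0.02, -0.45, -1.91]))
fwd False (array([-122.56,   -0.31,    1.11]), array([-2.47, -0.5 , -2.15]))
down True (array([-123.2 ,   -0.33,   -2.53]), array([ 0.9 , -0.63, -0.11]))
23.4 [ 0.139 -0.483 -0.088]
```

```bash
python3 - <<'E'
from h import *
gl([-122,-.3,-1.7],20)
for x in(-116,-110,-104,-96,-88):
    h=gl([x,-.3,-1.7],25,12); print(x,h,*where(),ctrl.get_moment().round(2))
    if h: break
print(ctrl.get_time_s(),ctrl.get_finger_gap())
E
```

```text
-116 False [-118.11   -0.19   -2.78] [-5.85  0.02  0.2 ] [0.03 1.12 0.04]
-110 False [-110.8    -0.17   -2.16] [-3.99 -0.82  0.96] [0.14 0.82 0.05]
-104 False [-103.72   -0.26   -1.66] [-2.89  0.17 -0.24] [0.14 0.55 0.09]
-96 False [-95.55  -0.33  -1.6 ] [-3.3  -0.54  0.03] [ 0.04  0.46 -0.02]
-88 False [-87.53  -0.29  -1.57] [-3.44 -0.54 -0.12] [0.07 0.55 0.04]
25.8083 62.835531199182505
```

```bash
python3 - <<'E'
from h import *
for x in(-78,-68,-60,-56):
    h=gl([x,-.3,-1.6],25,6); print(x,h,*where(),ctrl.get_moment().round(2))
    if h: break
print(ctrl.get_time_s(),ctrl.get_finger_gap())
ims=[]
for n,box in(("side",(250,125,80,80)),("top",(225,165,75,80))):
    im=avg(n,5); a=crop(np.clip(im*1.4,0,255).astype(np.uint8),*box,5)
    for s in [[(-71,y,3),(-81,y*40/35,3)] for y in(35,-35)]:
        cv2.polylines(a,[((proj(n,np.array(s)@RS.T+TS)-box[:2]+.5)*5).round().astype(np.int32)],False,(0,0,255),1)
    ims.append(a)
cv2.imwrite("pics/i.png",np.hstack(ims))
E
```

```text
-78 False [-77.53  -0.22  -1.5 ] [-3.56 -0.17 -0.18] [0.14 0.56 0.03]
-68 False [-67.56  -0.23  -1.46] [-4.04  0.1  -0.08] [0.14 0.6  0.05]
-60 False [-59.8   -0.21  -1.44] [-5.13  1.03  1.17] [0.2  0.73 0.09]
-56 False [-55.86  -0.25  -1.42] [-4.29 -0.15  0.92] [0.21 0.75 0.13]
27.6833 63.36474335182692
```

```bash
cat >> h.py <<'E'
def tcp(c,v,sf=None): return ctrl.move_l(TS+RS@np.array(c,float),ori(RS,1),velocity=v,stop_force=sf)
def wt(): return (RS.T@(ctrl.get_tool_pos()-TS)).round(2),(RS.T@ctrl.get_contact_force()).round(2)
E
python3 - <<'E'
from h import *
ctrl.gripper_open(); c,f=wt(); print(c,f)
tcp([c[0]-2,c[1],c[2]+50],100); tcp([-150,-.3,20],120); ctrl.gripper_close()
print(wt(),ctrl.get_finger_gap())
tcp([-146,-.3,-36],80,5); print(wt(),ctrl.get_time_s())
h=tcp([-112,-.3,-36],30,2); print(h,*wt(),ctrl.get_time_s())
ims=[]
for n,box in(("side",(250,125,80,80)),("top",(225,165,75,80))):
    ims.append(crop(np.clip(avg(n,5)*1.4,0,255).astype(np.uint8),*box,5))
cv2.imwrite("pics/j.png",np.hstack(ims))
E
```

```text
[-99.82  -1.   -30.88] [-0.31 -0.41  0.09]
(array([-149.99,   -0.3 ,   20.02]), array([ 0.07, -0.52, -0.85])) -0.06214142073198983
(array([-145.7 ,   -0.26,  -35.47]), array([-0.32,  0.65,  0.1 ])) 31.3583
True [-119.85   -0.43  -37.19] [ 0.34 -0.02 -0.22] 32.2
```

View pics/j.png

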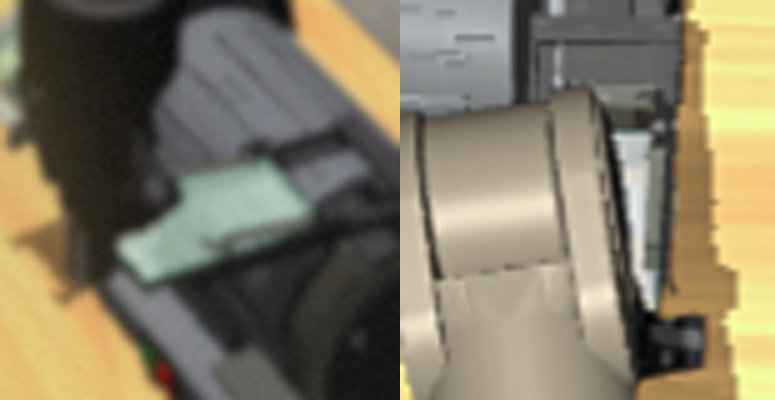

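```bash
python3 - <<'E'
from h import *
for x in(-112,-104,-96,-88,-80,-75):
    h=tcp([x,-.3,-36],25,8); print(x,h,*wt(),ctrl.get_moment().round(2))
    if h: break
print(ctrl.get_time_s())
E
```

```text
-112 False [-112.52   -0.29  -36.72] [-2.33 -0.66 -2.44] [-0.02  0.58  0.03]
-104 False [-103.39   -0.37  -35.9 ] [-2.3   0.2  -0.83] [-0.07  0.39 -0.01]
-96 False [-95.67  -0.26 -35.78] [-3.95  0.48 -0.69] [-0.    0.59 -0.02]
-88 False [-87.64  -0.27 -35.73] [-4.34 -0.45  1.24] [ 0.04  0.73 -0.03]
-80 False [-80.01  -0.24 -35.73] [-4.92  0.03  2.05] [-0.03  0.9   0.01]
-75 False [-75.04  -0.27 -35.67] [-5.41  0.44  2.3 ] [-0.05  0.98 -0.01]
35.4083
```

```bash
python3 - <<'E'
from h import *
x=-75; prev=[]
while x>-90 and x<-57:
    x+=1.0; h=tcp([x,-.3,-36],10,5); w,f=wt(); print(x,h,w,f)
    prev.append(-f[0])
    if h or -f[0]>9: break
    if len(prev)>3 and max(prev)-min(prev[-4:])>2.2 and -f[0]>min(prev[-4:])+3: break
print(ctrl.get_time_s())
E
```

```text
-74.0 False [-74.27  -0.23 -35.64] [-5.61  0.3   2.78]
-73.0 False [-73.31  -0.2  -35.67] [-5.71 -0.35  2.01]
-72.0 False [-72.32  -0.27 -35.67] [-6.55  0.5   1.86]
-71.0 False [-71.32  -0.23 -35.62] [-6.72  0.14  2.86]
-70.0 False [-70.33  -0.23 -35.63] [-6.1   0.05  2.45]
-69.0 False [-69.26  -0.21 -35.63] [-5.51 -0.35  2.3 ]
-68.0 False [-66.57  -0.44 -35.77] [-0.33  0.53 -0.01]
-67.0 False [-66.55  -0.41 -35.89] [-2.17 -0.05  1.21]
-66.0 False [-66.55  -0.34 -35.94] [-5.13 -0.82  1.73]
37.6583
```

```bash
python3 - <<'E'
from h import *
tcp([-95,-.3,-36],60); print(wt())
tcp([-150,-.3,20],120); 
p=ctrl.get_tool_pos(); ctrl.move_l([400,-150,340],velocity=180)
ctrl.movej([.9,.06,0,1.36,0,1.73,-1.7]); print(ctrl.get_tool_pos(),ctrl.get_contact_force(),ctrl.get_time_s())
ims=[]
for n,box in(("side",(262,130,70,70)),("top",(235,160,60,70))):
    a=crop(np.clip(avg(n,8)*1.4,0,255).astype(np.uint8),*box,6)
    for s in ([(-55,33,3),(-55,-33,3)],):
        u=((proj(n,np.array(s)@RS.T+TS)-box[:2]+.5)*6).round().astype(int); print(n,u.tolist())
    ims.append(a)
cv2.imwrite("pics/k.png",np.hstack(ims))
E
```

```text
(array([-94.62,  -0.42, -35.89]), array([ 0.28,  0.81, -0.24]))
[ 260.86358129 -352.38357062  396.90380288] [ 0.91140457 -0.32481276 -0.38787671] 41.5
side [[135, 184], [215, 271]]
top [[95, 315], [251, 317]]
```

View pics/k.png

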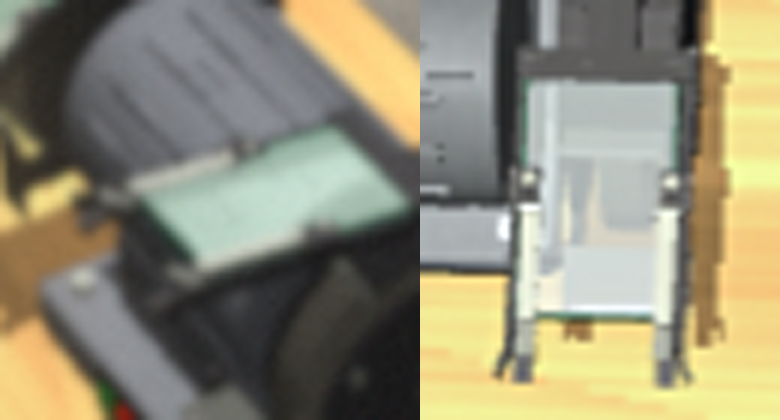

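```bash
python3 - <<'E'
from rig import ctrl
print(ctrl.hand_in(),ctrl.get_time_s())
E
```

```text
the job is handed in; nothing more can be done
the job is handed in; nothing more can be done
```

The 110 × 66 mm glass is in the right-hand shield frame and pushed home against the stop. I handed in at about 42 s of the allowed 61 s, with the arm well clear. No verdict is given.

**How it went in:** I gripped the glass by its sides near the rear edge and slid it in under both clips, which took about 6 N at most. I then let go and pushed the middle of the rear edge with closed fingers.

**Final push:** The push force rose to about 6.7 N and fell to about 0.3 N as the clips snapped. It then climbed to about 5 N with no further movement, and I stopped there.

**Last picture:** The glass's rear edge is where a home glass should be, and level to about a millimetre. Its inner end meets the stop bar, and both clip noses look down just behind it. I judged the clips from that picture and the force drop; I did not measure their angles separately.

**Readings that disagreed:**
- **Finger reach:** The fingertips touched the bench about 22 mm deeper than the reported tool position implied. I measured this by touch and allowed for it.
- **Grip width:** The finger gap read about 63 mm on the 66 mm glass.
- **Frame height:** The frame's ledge was felt about 2 mm lower than the cameras suggested, and I corrected for it.
- **Bench contact:** The fingertips brushed the bench at about 5 N while closing on the glass.

I saw none of the other things on the bench get touched, but I did not take a final picture of the whole bench to confirm it.

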